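Third hand: hold a corner block and its facing against a sprung fence

TASK

We are screwing a seat's corner block to its plywood facing in the jig. First stand the thin plywood facing upright on the jig's base board in front of the sprung fence, near its middle, then stand the thicker pine block upright on the board on the robot's side of it, broad face to broad face with the ends level, and push the block so that the facing is squeezed flat against the fence with a steady 12 N or so, which sinks the fence half its travel; never drive the fence to its end stop. Finish while still holding that push so that I can drive the screws: do not let go or back off, and leave the can, the tape roll and the hammer alone.

Things in the scene. Friction and masses are not known exactly. Their poses are not given: they have to be found in the camera images.
- jig: Assembly jig fixed to the bench: a plywood base board 260 (x) by 200 (y) by 18 mm thick. Origin at the centre of the board's underside, on the bench; the board's top is 18 mm above it. Its x axis points along the push, towards the fence (away from the robot, give or take its yaw). The sprung fence's front face stands at x = +60 mm, an aluminium back bracket (170 mm wide, up to 64 mm above the bench) at x = +120 mm. The board is bare from x = -130 to +60 mm.
- fence_mid (a point): Centre of the front face of the sprung fence, an upright wooden plate 160 mm wide (y), 46 mm tall from the top of the board and 16 mm thick; moves with the fence. x axis as the jig's: into the fence, along the push. The point is 41 mm above the bench.
- fence (a joint): How far the fence is pushed in against its two coil springs, in m: 0 at rest, end stop at 0.016. No friction; spring rate 1.5 N per mm, so 0.008 (half travel) means 12 N. It springs back when released. Behind the fence the visible gap to the two dark spring cups is 16 mm at rest and 8 mm at half travel.
- facing_c (a point): Centre of the loose thin plywood facing, 20 (x, thickness) by 56 (y, width) by 50 mm (z, height), about 40 g, standing upright on the bench at the start. Its broad faces look along its x axis; either may face the fence.
- block_c (a point): Centre of the loose pine corner block, 42 (x, depth) by 56 (y, width) by 50 mm (z, height), about 65 g, standing upright on the bench at the start. Its broad faces (56 by 50 mm, two dark pilot holes each) look along its x axis; either may face the facing.
- can: Bystander: closed can, 66 mm diameter, 110 mm tall. Origin at the centre of its underside.
- tape: Bystander: roll of paper tape lying flat, 100 mm diameter, 45 mm tall. Origin at the centre of its underside.
- mallet: Bystander: hammer lying on the bench, 260 mm long along its x axis, handle to -x.
Not all that is in view belongs to the job. There is more than one size of the part that bears block_c; the job needs the larger. Of the things that look like the part that bears facing_c, the larger one is meant.

How it is judged:
By the outcome, as a careful person would: the job done as asked, in the order asked, and still so for the second after the job is handed in, while the arm keeps its last pose, push and grip.
It also fails if it takes over 64 s, if anything falls off the work surface, if the arm or the gripper's body presses on something with over 40 N, if the wrist force passes 120 N, or if a joint passes its speed limit or range.

ROBOT

A 6-joint arm with a two-finger parallel gripper is mounted at the origin on the work surface. World frame = base frame: x ahead of the robot, y to its left, z up, the work surface at z = 0. Lengths are in m, angles in rad, forces in N, time in s.
With the tool pointing down it reaches from about 0.35 to 0.975 m from the base axis. Payload 4.9 kg.
Tool frame: the origin (TCP) lies at the centre of the arm's flange, where the gripper is bolted on; the fingertips stand 173 mm ahead of it and the grasp point (between the pads) lies 155 mm ahead of it (ctrl.finger_overhang is the distance from the TCP to the fingertips, in m); z points along the fingers, y is the direction in which the jaws open and shut (so a half turn about z gives the same grasp; the last joint's range is limited). The gripper opens to 85 mm and grips with 20 to 120 N. Pads are 22 mm wide; open, the fingers measure 114 mm over their backs; the gripper's body (76 mm by 85 mm) begins 54 mm behind the grasp point. The pads swing forward as they close: fully open they stand 13 mm farther back than shut.
Start: joints at [-1.415, 0.053, 1.613, -0, 1.476, -0.119], TCP at [0.17, -0.602, 0.405] pointing down, gripper open.
Joint ranges: [-3.01, 3.01], [-1.01, 2.22], [0.06, 2.58], [-1.02, 4.17], [0.09, 2.62], [-3.14, 3.14]. Speed limits (rad/s): [2.57, 2.57, 3.14, 3.14, 3.14, 3.14].

INTERFACE

Orientations are given as a rotation vector (axis times angle).
In Python, from station import ctrl, eyes, spotter gives the robot as it stands.
- The arm moves only by the shell command python3 -m crank 'ROWS' [FORCE]. ROWS is JSON, a list of rows, each a list of 7 numbers: the turn, a rotation vector about the tool's x, y, z in rad, then the shift along the tool's x, y, z in mm, then the closure, from -1 (fully open) to 1 (shut). A call has 1 to 8 rows; each row shifts and turns the pose as measured when the row begins, along the tool's axes as they then stand; what a row does not reach is not made up. A row lasts 1/12 s, in which the tool goes at most 41.7 mm and 7.16 degrees, less where a joint would pass 70% of its speed; a pose out of reach is approached as far as the arm can. A call is refused whole if a number of a shift passes 41.7 or a number of a turn 0.125, either way. A call with a gripper value outside its range is refused whole. The fingers move at their own pace and stop on an object; FORCE is the grip in N (left out, the last holds). Time passes only in rows, so rows that do not move let the fingers close. It gives the time, the measured TCP pose, the force and the opening at its end, in the units of the state.
- ctrl.get_obs(): the state, without advancing time (a new reading comes with each control period).
- eyes.get_image(name): name is "scene" or "top"; returns a dict with "image" (420x560x3 uint8, red, green, blue), "vertical_fov" (degrees; the focal length in pixels is half the picture's height over the tangent of half this angle, whatever the lens; pixels are square), "cx", "cy" (the principal point, pixels), "dist" ([k1, k2, p1, p2, k3] as OpenCV has them; the pictures are not rectified), "rvec" (rotation vector, rad) and "tvec" (3), from world to camera coordinates, as OpenCV has them. Camera axes: x right, y down, z forward; pixel columns grow to the right and rows downward; lengths in m; the calibration is good to about 2 mm. A picture is of the moment at which its call begins. There is no depth.
- ctrl.finish_job(): hands the job in, once; it reports no verdict.
Trained networks look in a picture, given as the dict that the camera call returned (one of the last four; its "shot" number tells which), for a name from the list of things; names that differ only in an ending like _2 or _b are one class to them, and where a whole thing is asked for, a point or a joint stands for the part that bears it (a point fixed in the world has none). Each returns a list of dicts, best first, with "confidence" (0 to 1); they miss things now and then, are a little off and sometimes report something else, mostly with a low value. They report only what shows in the picture. A call takes as long as a camera call. They do not tell look-alikes from the thing itself.
- spotter.look_for(query, picture): "centre" ([x, y, z] in m, in world coordinates, good to about 4 mm: the middle of the surface that is visible of it).
- spotter.outline_of(query, picture): "region" (420x560 bool, what is visible of it).
- spotter.mark_of(query, picture): "centre" ([x, y, z] in m, in world coordinates, good to about 4 mm: a listed point, or the origin of a listed thing).
The state is a dict: "t": time; "q": joint angles; "dq": joint speeds; "effort": joint torques, N m; "tool_pos": TCP position; "tool_rot": TCP orientation; "contact_force": force on the tool from outside, world axes, zero at the start; "wrist_torque": the same for the moment, N m; "opening": finger opening in m.
Only numpy, scipy, OpenCV 4.12 (cv2) and the standard library are available. Lean on these libraries where they do the work, as an engineer would, in place of code of your own. Each camera call takes 0.05 s, during which the arm holds its last target.

## Working session

There is one attempt and no reset: what is moved stays moved. The work goes in short steps, Python scripts to look and compute and a shell command to move; the robot and the scene stay as the last step left them, time stands still between calls to the robot, and variables do not carry over. Pictures are saved under pics/ and viewed, and the job is handed in when it is done.

```bash
ls; mkdir -p pics
python3 - <<'E'
from station import ctrl, eyes, spotter
import cv2,pickle
o=ctrl.get_obs();print({k:o[k] for k in('t','tool_pos','tool_rot','contact_force','opening')},ctrl.finger_overhang)
for n in('scene','top'):
    p=eyes.get_image(n);cv2.imwrite(f'pics/{n}0.png',p['image'][:,:,::-1]);pickle.dump(p,open(f'{n}0.pkl','wb'))
    print(n,p['vertical_fov'],p['rvec'],p['tvec'],p['cx'],p['cy'],p['dist'])
    for q in('jig','fence_mid','facing_c','block_c','can','tape','mallet'):
        for f in('look_for','mark_of'):
            try:print(q,f,[(([round(float(v),3) for v in d['centre']]),round(d['confidence'],2)) for d in getattr(spotter,f)(q,p)])
            except Exception as e:print(q,f,e)
print(ctrl.get_obs()['t'])
E
```

```text
pics
{'t': 0.0, 'tool_pos': array([ 0.16953694, -0.60129837,  0.40345647]), 'tool_rot': array([-3.10995422e+00, -4.29953562e-01,  6.83708481e-05]), 'contact_force': array([-0.06234464, -0.03195794, -0.5525895 ]), 'opening': 0.08550120535171375} 0.1734
scene 44.31401278565261 [ 2.27040878  0.67469931 -0.2538063 ] [-0.42858061 -0.16816272  1.44479096] 274.4695312485254 211.329025896757 [0.02934387 0.         0.         0.         0.        ]
jig look_for [([0.552, -0.019, 0.017], 0.61)]
jig mark_of []
fence_mid look_for [([0.614, -0.003, 0.064], 0.78)]
fence_mid mark_of [([0.601, 0.013, 0.036], 0.57)]
facing_c look_for [([0.414, 0.275, 0.041], 0.68), ([0.469, -0.32, 0.051], 0.64), ([0.496, 0.289, 0.025], 0.52)]
facing_c mark_of [([0.408, 0.298, 0.022], 0.7), ([0.495, 0.297, 0.02], 0.69)]
block_c look_for [([0.468, -0.32, 0.05], 0.77), ([0.381, -0.284, 0.036], 0.68)]
block_c mark_of [([0.461, -0.309, 0.026], 0.76), ([0.369, -0.276, 0.021], 0.67), ([0.538, 0.003, 0.001], 0.66)]
can look_for [([0.635, 0.318, 0.07], 0.78)]
can mark_of [([0.625, 0.342, -0.0], 0.76)]
tape look_for [([0.693, 
[... 571 characters left out ...]
 0.63)]
facing_c look_for [([0.49, 0.297, 0.036], 0.66), ([0.415, 0.293, 0.051], 0.62), ([0.523, -0.445, 0.027], 0.49)]
facing_c mark_of [([0.493, 0.297, 0.018], 0.56), ([0.415, 0.295, 0.027], 0.5)]
block_c look_for [([0.372, -0.281, 0.038], 0.75), ([0.463, -0.302, 0.049], 0.56)]
block_c mark_of [([0.462, -0.305, 0.024], 0.84), ([0.631, 0.34, 0.002], 0.69), ([0.369, -0.281, 0.021], 0.55)]
can look_for [([0.622, 0.325, 0.112], 0.55)]
can mark_of [([0.628, 0.34, 0.0], 0.7)]
tape look_for [([0.688, -0.344, 0.045], 0.89)]
tape mark_of [([0.418, 0.295, 0.026], 0.75), ([0.689, -0.343, 0.001], 0.6)]
mallet look_for [([0.521, -0.448, 0.025], 0.81)]
mallet mark_of [([0.492, -0.449, 0.006], 0.76)]
1.5
```

View pics/scene0.png

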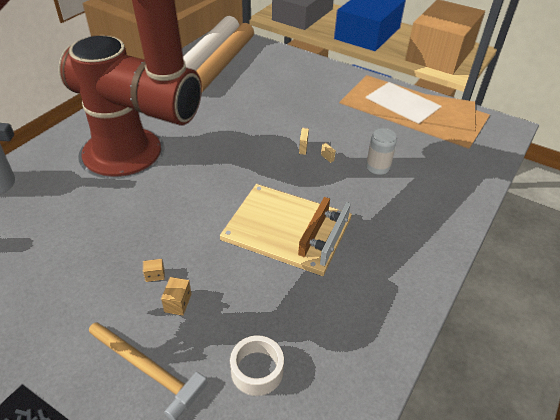

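View pics/top0.png

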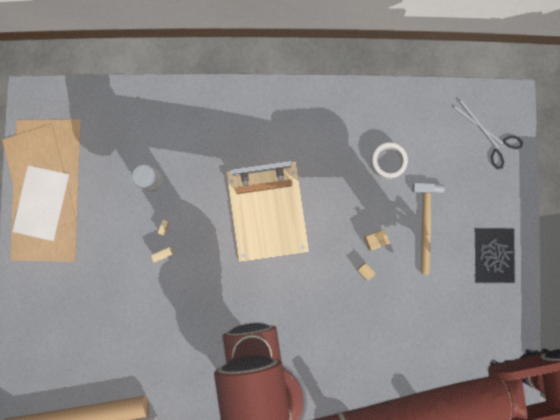

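Run:
```python
import cv2,numpy as np
a=cv2.imread('pics/scene0.png');t=cv2.imread('pics/top0.png')
print(a.shape)
```

```text
(420, 560, 3)
```

Run:
```python
import cv2,numpy as np
a=cv2.imread('pics/scene0.png');t=cv2.imread('pics/top0.png')
r=lambda im,x,y,w,h:cv2.resize(im[y:y+h,x:x+w],(400,300),interpolation=cv2.INTER_CUBIC)
c=np.vstack([np.hstack([r(a,285,115,72,54),r(a,135,250,72,72*3//4+14)]),np.hstack([r(t,140,212,60,45+10),r(t,345,222,60,60)])])
cv2.imwrite('pics/crop0.png',c)
cv2.imwrite('pics/cropj.png',np.hstack([cv2.resize(a[170:280,210:360],(400,300),interpolation=2),cv2.resize(t[150:270,215:325],(330,360),interpolation=2)[:300]]))
```

```text
(no output)
```

View pics/crop0.png

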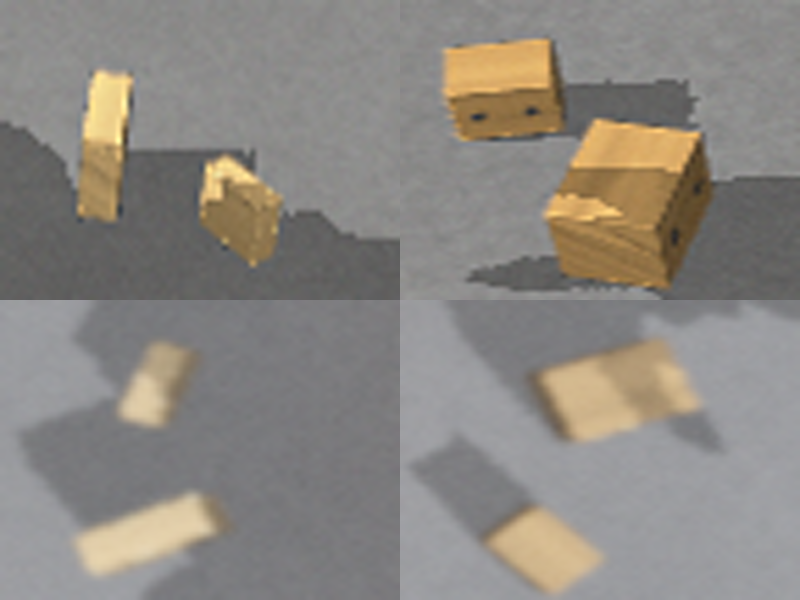

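View pics/cropj.png

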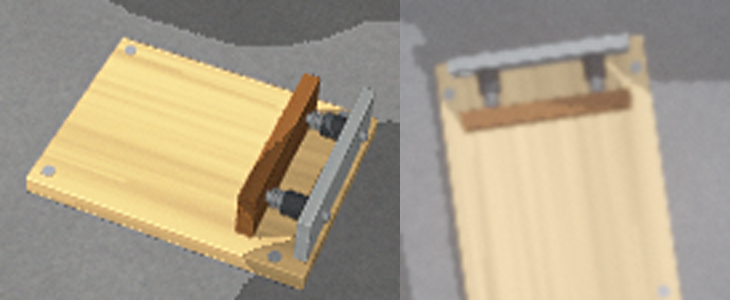

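```bash
cat > h.py <<'E'
import cv2,numpy as np
from scipy.optimize import minimize
S=4
def cam(p):
    f=p['image'].shape[0]/2/np.tan(np.radians(p['vertical_fov'])/2)
    K=np.array([[f,0,p['cx']],[0,f,p['cy']],[0,0,1.]])
    return p['rvec'],p['tvec'],K,np.array(p['dist'],float)
def proj(p,X):
    r,t,K,d=cam(p);return cv2.projectPoints(np.asarray(X,float).reshape(-1,1,3),np.array(r,float),np.array(t,float),K,d)[0][:,0]
def box(cx,cy,yaw,b):  # b: x0,x1,y0,y1,z0,z1 local
    c,s=np.cos(yaw),np.sin(yaw)
    return np.array([[cx+c*x-s*y,cy+s*x+c*y,z] for x in b[:2] for y in b[2:4] for z in b[4:]])
def sil(p,pose,boxes):
    m=np.zeros((420,560),np.float32);M=np.zeros((420*S,560*S),np.uint8)
    for b in boxes:
        q=proj(p,box(*pose,b))
        h=cv2.convexHull(((q+.5)*S*16-8).astype(np.int32).reshape(-1,1,2))
        cv2.fillConvexPoly(M,h,255,shift=4)
    return cv2.resize(M,(560,420),interpolation=cv2.INTER_AREA)/255.
def fit(obs,boxes,x0):
    def c(v):
        e=0
        for p,m in obs:
            s=sil(p,v,boxes);e+=1-np.minimum(s,m).sum()/np.maximum(s,m).sum()
        return e
    best=None
    for dy in np.radians([-30,-20,-10,0,10,20,30]):
        x=np.array(x0,float)+[0,0,dy]
        r=minimize(c,x,method='Nelder-Mead',options=dict(initial_simplex=[x,x+[.006,0,0],x+[0,.006,0],x+[0,0,.12]],xatol=1e-4,fatol=1e-4))
        if best is None or r.fun<best.fun:best=r
    return best
B={'facing':[(-.01,.01,-.028,.028,0,.05)],'block':[(-.021,.021,-.028,.028,0,.05)],
'jig':[(-.13,.13,-.1,.1,0,.018),(.06,.076,-.08,.08,.018,.064),(.115,.12,-.085,.085,.018,.064)]}
E
python3 - <<'E'
from station import ctrl, eyes, spotter
from h import *
import pickle
P={n:eyes.get_image(n) for n in('scene','top')}
M={}
for q,g in(('facing_c',(.413,.295,.05)),('block_c',(.463,-.306,.05)),('jig',(.54,0,.018))):
    M[q]={}
    for n,p in P.items():
        u=proj(p,[g])[0].astype(int)
        for d in spotter.outline_of(q,p):
            r=d['region'];ys,xs=np.nonzero(r);print(q,n,round(d['confidence'],2),r.sum(),xs.mean().round(1),ys.mean().round(1),u)
            if np.hypot(xs.mean()-u[0],ys.mean()-u[1])<(12 if q!='jig' else 40) and n not in M[q]:M[q][n]=r.astype(np.float32)
pickle.dump((P,M),open('m0.pkl','wb'));print(ctrl.get_obs()['t'])
for q,k,x0 in(('facing_c','facing',(.413,.295,-.3)),('block_c','block',(.463,-.306,.3)),('jig','jig',(.54,0,.1))):
    for sel in(list(M[q]),)+tuple([n] for n in M[q]):
        r=fit([(P[n],M[q][n]) for n in sel],B[k],x0);print(q,sel,r.x.round(4),np.degrees(r.x[2]).round(1),r.fun.round(3))
E
```

```text
facing_c scene 0.76 199 303.4 140.9 [302 134]
facing_c scene 0.56 194 327.7 152.8 [302 134]
facing_c top 0.75 168 162.9 254.6 [162 254]
block_c scene 0.97 451 153.6 269.5 [175 288]
block_c scene 0.58 863 176.2 295.9 [175 288]
block_c top 0.64 333 376.6 239.5 [377 238]
block_c top 0.53 177 365.7 271.4 [377 238]
jig scene 0.67 7439 288.4 228.2 [285 224]
jig top 0.92 6480 267.0 210.6 [268 210]
jig top 0.65 473 264.4 186.2 [268 210]
1.9
facing_c ['scene', 'top'] [0.4133 0.2987 0.4307] 24.7 0.287
facing_c ['scene'] [0.4144 0.2982 0.4317] 24.7 0.098
facing_c ['top'] [0.4125 0.2979 0.4336] 24.8 0.155
block_c ['scene', 'top'] [ 0.4621 -0.3064  0.3984] 22.8 0.167
block_c ['scene'] [ 0.4626 -0.306   0.4038] 23.1 0.063
block_c ['top'] [ 0.4615 -0.3066  0.3888] 22.3 0.091
jig ['scene', 'top'] [0.5423 0.0042 0.1489] 8.5 0.049
jig ['scene'] [0.5423 0.0042 0.1487] 8.5 0.023
jig ['top'] [0.5413 0.0042 0.1487] 8.5 0.025
```

```bash
cat > d.py <<'E'
# usage: d.py x y z yawdeg(jaw line)  -> delta in tool axes
import sys,numpy as np
from scipy.spatial.transform import Rotation as R
from station import ctrl
o=ctrl.get_obs();x,y,z,a=map(float,sys.argv[1:5]);a=np.radians(a)
R0=R.from_rotvec(o['tool_rot']);j=np.array([np.cos(a),np.sin(a),0])
if j@R0.as_matrix()[:,1]<0:j=-j
k=np.array([0,0,-1.]);Rt=R.from_matrix(np.c_[np.cross(j,k),j,k])
print('t',round(o['t'],2),'pos',(1e3*np.array(o['tool_pos'])).round(1),'F',np.round(o['contact_force'],1),'open',round(o['opening'],4),'q6',round(o['q'][5],2))
print('turn rad',(R0.inv()*Rt).as_rotvec().round(3),'shift mm',(1e3*R0.inv().apply(np.array([x,y,z])-o['tool_pos'])).round(1),'jaw',R0.as_matrix()[:,1].round(3),'x',R0.as_matrix()[:,0].round(3))
E
python3 d.py .45 -.25 .36 114.7; python3 d.py .413 .298 .36 114.7
```

```text
t 1.9 pos [ 169.6 -601.5  404.7] F [-0.4  0.5  0.2] open 0.0854 q6 -0.12
turn rad [ 0.    -0.    -0.156] shift mm [ 365.3 -262.2   44.7] jaw [ 0.271 -0.962  0.   ] x [0.962 0.271 0.   ]
t 1.9 pos [ 169.6 -601.5  404.7] F [-0.4  0.5  0.2] open 0.0854 q6 -0.12
turn rad [ 0.    -0.    -0.156] shift mm [ 478.4 -799.7   44.7] jaw [ 0.271 -0.962  0.   ] x [0.962 0.271 0.   ]
```

```bash
python3 -m crank '[[0,0,-0.078,32,-24,4,-1],[0,0,-0.078,32,-24,4,-1],[0,0,0,32,-24,4,-1],[0,0,0,32,-24,4,-1],[0,0,0,32,-24,4,-1],[0,0,0,32,-24,4,-1],[0,0,0,32,-24,4,-1],[0,0,0,32,-24,4,-1]]'; python3 d.py .413 .298 .36 114.7
```

```text
t: 2.57
tool_pos: [0.3304, -0.3207, 0.3716]
tool_rot: [3.065, 0.661, 0.0]
contact_force: [0.5, -0.3, 0.2]
opening: 0.0854
t 2.57 pos [ 330.4 -320.7  371.6] F [ 0.5 -0.3  0.2] open 0.0854 q6 0.21
turn rad [ 0.006  0.001 -0.006] shift mm [ 330.4 -529.6    7.9] jaw [ 0.412 -0.911  0.006] x [ 0.911  0.412 -0.001]
```

```bash
python3 -m crank '[[0,0,0,28,-29,0,-1],[0,0,0,28,-29,0,-1],[0,0,0,28,-29,0,-1],[0,0,0,28,-29,0,-1],[0,0,0,28,-29,0,-1],[0,0,0,28,-29,0,-1],[0,0,0,28,-29,0,-1],[0,0,0,25,-30,0,-1]]'; python3 d.py .413 .298 .36 114.7
```

```text
t: 3.23
tool_pos: [0.4361, -0.0051, 0.3711]
tool_rot: [3.062, 0.656, 0.012]
contact_force: [1.6, -0.5, 0.5]
opening: 0.0853
t 3.23 pos [436.1  -5.1 371.1] F [ 1.6 -0.5  0.5] open 0.0853 q6 0.97
turn rad [ 0.012 -0.005 -0.009] shift mm [ 103.  -286.1    8.3] jaw [ 0.41  -0.912  0.012] x [0.912 0.41  0.005]
```

```bash
python3 -m crank '[[0,0,0,13,-36,2,-1],[0,0,0,13,-36,2,-1],[0,0,0,13,-36,2,-1],[0,0,0,13,-36,2,-1],[0,0,0,13,-36,2,-1],[0,0,0,13,-36,2,-1],[0,0,0,13,-36,2,-1],[0,0,0,12,-32,0,-1]]'; python3 d.py .413 .298 .30 114.7
```

```text
t: 3.9
tool_pos: [0.4104, 0.3127, 0.3572]
tool_rot: [3.06, 0.66, 0.028]
contact_force: [1.3, 0.0, -0.8]
opening: 0.0854
t 3.9 pos [410.4 312.7 357.2] F [ 1.3  0.  -0.8] open 0.0854 q6 1.66
turn rad [ 0.015 -0.015 -0.006] shift mm [-4.5 13.7 57.3] jaw [ 0.412 -0.911  0.015] x [0.911 0.412 0.015]
```

```bash
python3 -m crank '[[0.01,-0.01,0,-3,10,20,-1],[0,0,0,0,0,20,-1],[0,0,0,0,0,10,-1],[0,0,0,0,0,0,-1]]'; python3 d.py .413 .298 .186 114.7
```

```text
t: 4.23
tool_pos: [0.4104, 0.3108, 0.3078]
tool_rot: [-3.066, -0.684, -0.016]
contact_force: [-0.2, 0.2, 0.3]
opening: 0.0853
t 4.23 pos [410.4 310.8 307.8] F [-0.2  0.2  0.3] open 0.0853 q6 1.64
turn rad [ 0.002 -0.01   0.008] shift mm [ -4.2  12.5 121.8] jaw [ 0.425 -0.905  0.002] x [0.905 0.425 0.01 ]
```

Run:
```python
from station import eyes
import cv2,pickle
for n in('scene','top'):
    p=eyes.get_image(n);cv2.imwrite(f'pics/{n}1.png',p['image'][:,:,::-1])
    from h import *
    if n=='scene':cv2.imwrite('pics/c1.png',cv2.resize(p['image'][60:200,230:420,::-1],(760,560),interpolation=2))
```

```text
(no output)
```

View pics/c1.png

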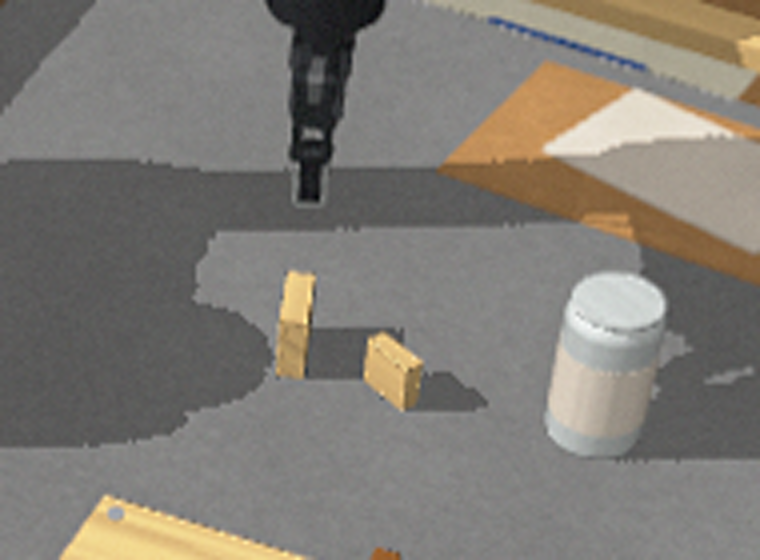

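```bash
python3 -m crank '[[0,-0.01,0.008,-3,9,3,-1],[0,0,0,0,0,12,-1],[0,0,0,0,0,12,-1],[0,0,0,0,0,12,-1]]'; python3 d.py .413 .298 .186 114.7
```

```text
t: 4.67
tool_pos: [0.4155, 0.2998, 0.2754]
tool_rot: [-3.069, -0.663, -0.024]
contact_force: [0.1, -0.4, -0.1]
opening: 0.0854
t 4.67 pos [415.5 299.8 275.4] F [ 0.1 -0.4 -0.1] open 0.0854 q6 1.63
turn rad [ 0.001 -0.015 -0.005] shift mm [-4.4  0.5 89.4] jaw [ 0.413 -0.911  0.001] x [0.911 0.413 0.015]
```

```bash
python3 -m crank '[[0,-0.02,-0.005,-4,0,20,-1],[0,0,0,0,0,20,-1],[0,0,0,0,0,20,-1],[0,0,0,0,0,10,-1],[0,0,0,0,0,0,-1]]'; python3 d.py .413 .298 .186 114.7
```

```text
t: 5.08
tool_pos: [0.409, 0.2955, 0.1937]
tool_rot: [3.064, 0.669, -0.025]
contact_force: [-0.9, -0.2, 0.4]
opening: 0.0855
t 5.08 pos [409.  295.5 193.7] F [-0.9 -0.2  0.4] open 0.0855 q6 1.62
turn rad [ 0.001  0.017 -0.001] shift mm [ 4.8 -0.6  7.7] jaw [ 0.417 -0.909  0.001] x [ 0.909  0.417 -0.017]
```

```bash
python3 -m crank '[[0,0.008,0,2,0,6,-1],[0,0,0,0,0,0,-1],[0,0,0,0,0,0,-1]]'; python3 d.py .413 .298 .186 114.7
```

```text
t: 5.33
tool_pos: [0.4103, 0.2961, 0.1857]
tool_rot: [3.065, 0.67, -0.017]
contact_force: [0.4, -0.1, 0.9]
opening: 0.0854
t 5.33 pos [410.3 296.1 185.7] F [ 0.4 -0.1  0.9] open 0.0854 q6 1.62
turn rad [ 0.001  0.012 -0.001] shift mm [ 3.3 -0.6 -0.4] jaw [ 0.417 -0.909  0.001] x [ 0.909  0.417 -0.012]
```

```bash
python3 -m crank '[[0,0.012,0,3.5,0,0,-1],[0,0,0,0,0,0,-1],[0,0,0,0,0,0,-1]]'; python3 d.py .413 .298 .186 114.7
```

```text
t: 5.58
tool_pos: [0.4149, 0.2984, 0.1879]
tool_rot: [-3.069, -0.671, -0.01]
contact_force: [0.4, -0.8, 0.1]
opening: 0.0853
t 5.58 pos [414.9 298.4 187.9] F [ 0.4 -0.8  0.1] open 0.0853 q6 1.62
turn rad [ 0.001 -0.006 -0.001] shift mm [-1.8 -0.5  1.9] jaw [ 0.417 -0.909  0.001] x [0.909 0.417 0.006]
```

```bash
python3 -m crank '[[0,0,0,0,0,0,0.6],[0,0,0,0,0,0,0.6],[0,0,0,0,0,0,0.6],[0,0,0,0,0,0,0.6],[0,0,0,0,0,0,0.6],[0,0,0,0,0,0,0.6]]' 40; python3 d.py .413 .298 .186 114.7
```

```text
t: 6.08
tool_pos: [0.4161, 0.2991, 0.1908]
tool_rot: [-3.068, -0.671, -0.018]
contact_force: [-0.3, 0.2, -0.7]
opening: 0.055
t 6.08 pos [416.1 299.1 190.8] F [-0.3  0.2 -0.7] open 0.055 q6 1.62
turn rad [ 0.001 -0.011 -0.001] shift mm [-3.3 -0.3  4.8] jaw [ 0.417 -0.909  0.001] x [0.909 0.417 0.011]
```

```bash
python3 -m crank '[[0,0,0,0,0,-25,1],[0,0,0,0,0,-25,1],[0,0,0,0,0,-25,1],[0,0,0,0,0,-25,1],[0,0,0,0,0,0,1]]'; python3 d.py .5 .007 .29 98.5;python3 - <<'E'
from station import eyes
import cv2,numpy as np
p=eyes.get_image('scene');q=eyes.get_image('top')
cv2.imwrite('pics/c2.png',np.hstack([cv2.resize(p['image'][60:200,240:400,::-1],(480,420),interpolation=2),cv2.resize(q['image'][200:300,110:220,::-1],(308,420),interpolation=2)[:, :308]]))
E
```

```text
t: 6.5
tool_pos: [0.4133, 0.2977, 0.2904]
tool_rot: [3.068, 0.67, 0.002]
contact_force: [1.6, 0.9, 0.4]
opening: 0.0554
t 6.5 pos [413.3 297.7 290.4] F [1.6 0.9 0.4] open 0.0554 q6 1.62
turn rad [ 0.001 -0.001  0.282] shift mm [-42.4 300.4   0.8] jaw [ 0.417 -0.909  0.001] x [0.909 0.417 0.001]
```

View pics/c2.png

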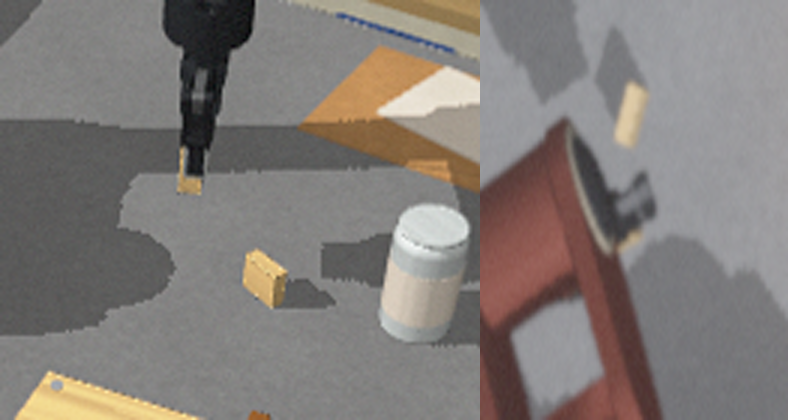

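```bash
python3 -m crank '[[0,0,0.07,-3,36,0,1],[0,0,0.07,0,36,0,1],[0,0,0.07,3,36,0,1],[0,0,0.07,6,36,0,1],[0,0,0,8,36,0,1],[0,0,0,8,36,0,1],[0,0,0,8,30,0,1],[0,0,0,4,10,0,1]]'; python3 d.py .5855 .011 .26 98.5
```

```text
t: 7.27
tool_pos: [0.5039, 0.0473, 0.2705]
tool_rot: [3.129, 0.229, -0.043]
contact_force: [0.6, -0.9, -0.5]
opening: 0.0553
t 7.27 pos [503.9  47.3 270.5] F [ 0.6 -0.9 -0.5] open 0.0553 q6 1.37
turn rad [ 0.002  0.028 -0.002] shift mm [75.7 47.8  8.5] jaw [ 0.146 -0.989  0.002] x [ 0.989  0.146 -0.028]
```

```bash
python3 -m crank '[[0,0.02,0,20,14,0,1],[0,0,0,20,14,0,1],[0,0,0,18,10,0,1],[0,0,0,10,5,0,1],[0,0,0,0,0,0,1],[0,0,0,0,0,0,1]]'; python3 d.py .5855 .011 .225 98.5
```

```text
t: 7.77
tool_pos: [0.5767, 0.0112, 0.2563]
tool_rot: [-3.131, -0.22, 0.043]
contact_force: [-1.1, 0.4, -0.0]
opening: 0.0554
t 7.77 pos [576.7  11.2 256.3] F [-1.1  0.4 -0. ] open 0.0554 q6 1.32
turn rad [-0.005  0.027 -0.008] shift mm [ 9.5  1.6 31. ] jaw [ 0.14  -0.99  -0.005] x [ 0.99   0.14  -0.027]
```

```bash
python3 -m crank '[[-0.005,0.027,-0.008,6,1,6,1],[0,0,0,0,0,6,1],[0,0,0,0,0,6,1],[0,0,0,0,0,0,1]]'; python3 d.py .5855 .011 .225 98.5
```

```text
t: 8.1
tool_pos: [0.5789, 0.0138, 0.2332]
tool_rot: [-3.13, -0.236, 0.013]
contact_force: [-1.0, -0.1, -1.5]
opening: 0.0553
t 8.1 pos [578.9  13.8 233.2] F [-1.  -0.1 -1.5] open 0.0553 q6 1.32
turn rad [-0.003  0.008  0.002] shift mm [6.1 3.8 8.1] jaw [ 0.15  -0.989 -0.003] x [ 0.989  0.15  -0.008]
```

```bash
python3 -m crank '[[-0.003,0.01,0.002,5,3,5,1],[0,0,0,0,0,3,1],[0,0,0,0,0,0,1]]'; python3 d.py .5855 .011 .209 98.5;python3 - <<'E'
from station import eyes
import cv2,numpy as np
p=eyes.get_image('scene')
cv2.imwrite('pics/c3.png',cv2.resize(p['image'][130:280,210:370,::-1],(640,600),interpolation=2))
E
```

```text
t: 8.35
tool_pos: [0.5832, 0.0125, 0.2235]
tool_rot: [-3.132, -0.234, -0.001]
contact_force: [-0.1, 0.1, -1.1]
opening: 0.0554
t 8.35 pos [583.2  12.5 223.5] F [-0.1  0.1 -1.1] open 0.0554 q6 1.31
turn rad [-0.    -0.     0.001] shift mm [ 2.1  1.8 14.5] jaw [ 0.149 -0.989 -0.   ] x [0.989 0.149 0.   ]
```

View pics/c3.png

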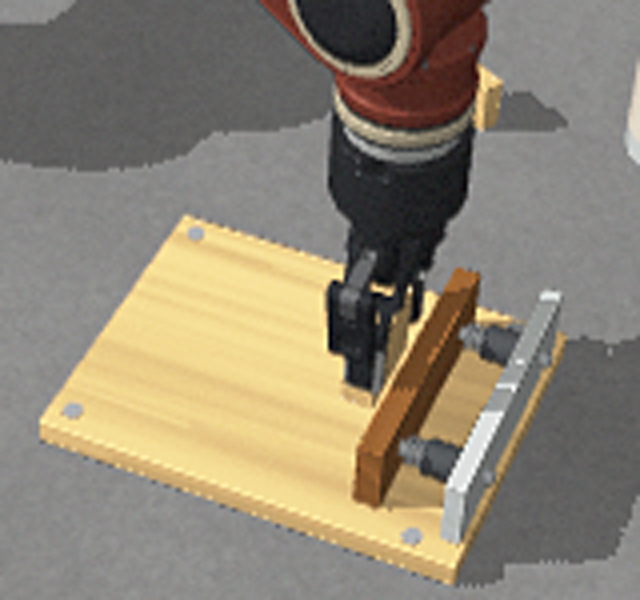

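```bash
python3 -m crank '[[0,0,0,0,1,5,1],[0,0,0,0,0,4,1],[0,0,0,0,0,0,1]]'; python3 d.py .5855 .011 .209 98.5
```

```text
t: 8.65
tool_pos: [0.5838, 0.0112, 0.2149]
tool_rot: [-3.133, -0.234, -0.004]
contact_force: [0.0, -0.0, -0.2]
opening: 0.0558
t 8.65 pos [583.8  11.2 214.9] F [ 0.  -0.  -0.2] open 0.0558 q6 1.31
turn rad [ 0.    -0.002  0.001] shift mm [1.6 0.5 6. ] jaw [ 0.149 -0.989  0.   ] x [0.989 0.149 0.002]
```

```bash
python3 -m crank '[[0,0,0,0,0,3,1],[0,0,0,0,0,0,1]]';python3 -m crank '[[0,0,0,0,0,2,1],[0,0,0,0,0,0,1]]'; python3 d.py .5855 .011 .209 98.5
```

```text
t: 8.82
tool_pos: [0.5838, 0.0111, 0.2116]
tool_rot: [-3.133, -0.234, -0.004]
contact_force: [0.2, 0.3, -0.4]
opening: 0.0552
t: 8.98
tool_pos: [0.5839, 0.0111, 0.2095]
tool_rot: [-3.133, -0.234, -0.004]
contact_force: [-1.0, 0.7, -0.7]
opening: 0.0552
t 8.98 pos [583.9  11.1 209.5] F [-1.   0.7 -0.7] open 0.0552 q6 1.31
turn rad [ 0.    -0.002  0.001] shift mm [1.6 0.3 0.5] jaw [ 0.148 -0.989  0.   ] x [0.989 0.148 0.002]
```

```bash
python3 -m crank '[[0,0,0,0,0,2,1],[0,0,0,0,0,0,1]]';python3 -m crank '[[0,0,0,0,0,2,1],[0,0,0,0,0,0,1]]'; python3 d.py .5855 .011 .209 98.5;python3 - <<'E'
from station import eyes
import cv2,numpy as np
p=eyes.get_image('scene')
cv2.imwrite('pics/c4.png',cv2.resize(p['image'][180:260,250:350,::-1],(750,600),interpolation=2))
E
```

```text
t: 9.15
tool_pos: [0.5845, 0.011, 0.2083]
tool_rot: [3.133, 0.234, 0.006]
contact_force: [0.2, 0.4, -0.8]
opening: 0.0557
t: 9.32
tool_pos: [0.5852, 0.011, 0.2087]
tool_rot: [3.132, 0.234, 0.007]
contact_force: [1.4, -0.3, -0.4]
opening: 0.0554
t 9.32 pos [585.2  11.  208.7] F [ 1.4 -0.3 -0.4] open 0.0554 q6 1.31
turn rad [ 0.001 -0.004  0.001] shift mm [ 0.3  0.1 -0.3] jaw [ 0.149 -0.989  0.001] x [0.989 0.149 0.004]
```

View pics/c4.png

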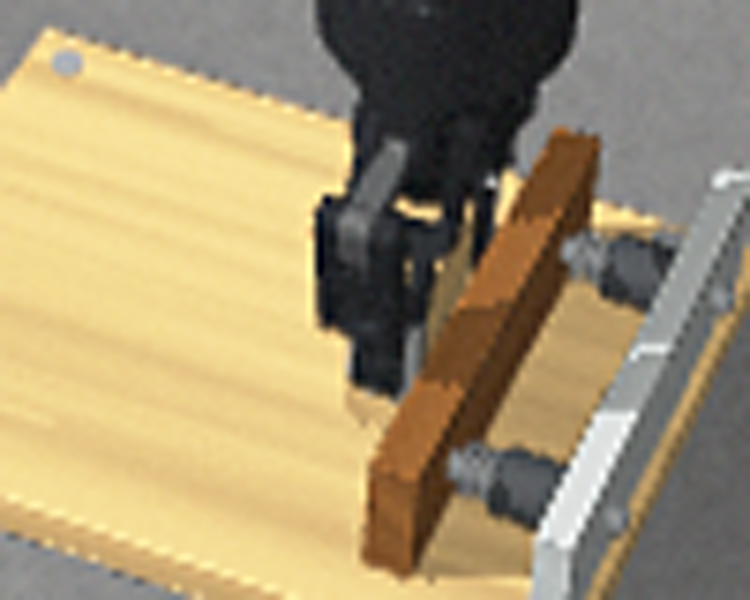

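```bash
python3 -m crank '[[0,0,0,0,0,0,-1],[0,0,0,0,0,0,-1],[0,0,0,0,0,0,-1],[0,0,0,0,0,0,-1],[0,0,0,0,0,0,-1]]'; python3 d.py .5855 .011 .209 98.5
```

```text
t: 9.78
tool_pos: [0.5851, 0.011, 0.2079]
tool_rot: [3.132, 0.234, 0.008]
contact_force: [-0.5, -0.4, 0.6]
opening: 0.0849
t 9.78 pos [585.1  11.  207.9] F [-0.5 -0.4  0.6] open 0.0849 q6 1.31
turn rad [ 0.001 -0.005  0.001] shift mm [ 0.4  0.1 -1.1] jaw [ 0.148 -0.989  0.001] x [0.989 0.148 0.005]
```

Rise straight, then go to the block.

```bash
python3 -m crank '[[0,0,0,0,0,-12,-1],[0,0,0,0,0,-20,-1],[0,0,0,0,0,-30,-1],[0,0,0,0,0,-30,-1],[0,0,0,0,0,-10,-1]]'; python3 d.py .462 -.306 .31 112.8
```

```text
t: 10.2
tool_pos: [0.5827, 0.0111, 0.3105]
tool_rot: [-3.131, -0.234, 0.01]
contact_force: [0.5, -0.3, 1.3]
opening: 0.0854
t 10.2 pos [582.7  11.1 310.5] F [ 0.5 -0.3  1.3] open 0.0854 q6 1.31
turn rad [-0.003  0.006 -0.249] shift mm [-166.4  295.7    0.9] jaw [ 0.148 -0.989 -0.002] x [ 0.989  0.148 -0.006]
```

```bash
python3 -m crank '[[0,0,-0.062,-19,34,0,-1],[0,0,-0.062,-21,33,0,-1],[0,0,-0.062,-23,32,0,-1],[0,0,-0.062,-25,30,0,-1],[0,0,0,-27,28,0,-1],[0,0,0,-27,28,0,-1],[0,0,0,-27,28,0,-1],[0,0,0,-20,20,0,-1]]'; python3 d.py .462 -.306 .31 112.8
python3 - <<'E'
from station import eyes,spotter,ctrl
from h import *
p=eyes.get_image('scene')
cv2.imwrite('pics/scene5.png',p['image'][:,:,::-1])
cv2.imwrite('pics/c5.png',cv2.resize(p['image'][160:280,210:370,::-1],(800,600),interpolation=2))
E
```

```text
t: 10.87
tool_pos: [0.477, -0.2771, 0.3188]
tool_rot: [3.067, 0.66, 0.016]
contact_force: [0.9, -0.0, -0.0]
opening: 0.085
t 10.87 pos [ 477.  -277.1  318.8] F [ 0.9 -0.  -0. ] open 0.085 q6 0.48
turn rad [ 0.006 -0.009  0.026] shift mm [-25.6  20.2   8.7] jaw [ 0.411 -0.912  0.006] x [0.912 0.411 0.009]
```

View pics/c5.png

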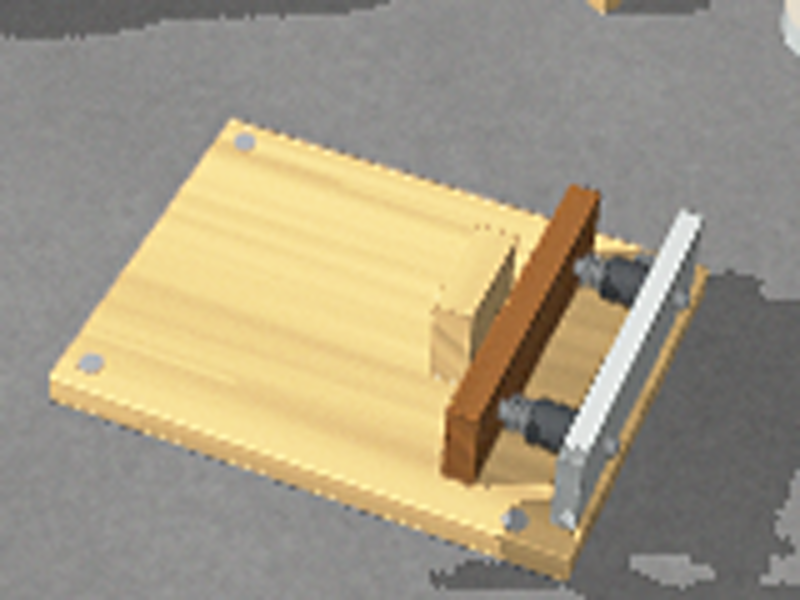

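```bash
python3 -m crank '[[0.004,-0.006,0.02,-18,14,4,-1],[0,0,0,-3,2,2,-1],[0,0,0,0,0,0,-1]]'; python3 d.py .462 -.306 .31 112.8
python3 - <<'E'
from station import eyes,spotter,ctrl
from h import *
B['facing']=[(-.01,.01,-.028,.028,.018,.068)]
obs=[]
for n in('scene','top'):
    p=eyes.get_image(n);cv2.imwrite(f'pics/{n}6.png',p['image'][:,:,::-1])
    u=proj(p,[(.583,.011,.05)])[0]
    for d in spotter.outline_of('facing_c',p):
        r=d['region'];ys,xs=np.nonzero(r);print(n,round(d['confidence'],2),r.sum(),xs.mean().round(1),ys.mean().round(1),u)
        if np.hypot(xs.mean()-u[0],ys.mean()-u[1])<12:obs.append((p,r.astype(np.float32)));break
print(ctrl.get_obs()['t'])
for o in [obs]+[[a] for a in obs]:
    r=fit(o,B['facing'],(.583,.011,.148));c,s=np.cos(.1487),np.sin(.1487);d=r.x[:2]-[.5423,.0042]
    print(r.x.round(4),np.degrees(r.x[2]).round(1),r.fun.round(3),'jig',(c*d[0]+s*d[1]).round(4),(-s*d[0]+c*d[1]).round(4))
E
```

```text
t: 11.17
tool_pos: [0.4611, -0.3069, 0.3128]
tool_rot: [3.077, 0.614, 0.004]
contact_force: [-0.2, 1.0, 0.2]
opening: 0.0856
t 11.17 pos [ 461.1 -306.9  312.8] F [-0.2  1.   0.2] open 0.0856 q6 0.46
turn rad [ 0.005 -0.001 -0.004] shift mm [ 1.2 -0.5  2.8] jaw [ 0.384 -0.923  0.005] x [0.923 0.384 0.001]
scene 0.88 336 303.6 220.5 [304.21842947 219.36964047]
top 0.7 171 263.6 195.8 [264.38563023 194.73721411]
11.3667
[0.5812 0.0125 0.1821] 10.4 0.26 jig 0.0398 0.0025
[0.5821 0.0117 0.1688] 9.7 0.14 jig 0.0405 0.0016
[0.5804 0.0128 0.1474] 8.4 0.103 jig 0.039 0.0028
```

```bash
python3 -m crank '[[0.005,0,-0.004,0,0,20,-1],[0,0,0,0,0,25,-1],[0,0,0,0,0,25,-1],[0,0,0,0,0,25,-1],[0,0,0,0,0,15,-1],[0,0,0,0,0,0,-1]]'; python3 d.py .462 -.306 .186 112.8
```

```text
t: 11.87
tool_pos: [0.4678, -0.3006, 0.2042]
tool_rot: [3.068, 0.641, 0.015]
contact_force: [0.2, 0.7, -1.1]
opening: 0.0856
t 11.87 pos [ 467.8 -300.6  204.2] F [ 0.2  0.7 -1.1] open 0.0856 q6 0.45
turn rad [ 0.009 -0.008  0.014] shift mm [-7.6  2.4 18.1] jaw [ 0.4   -0.916  0.009] x [0.916 0.4   0.008]
```

```bash
python3 -m crank '[[0.008,-0.006,0.012,-5,2,9,-1],[0,0,0,-1,0,6,-1],[0,0,0,0,0,0,-1]]'; python3 d.py .462 -.306 .186 112.8
```

```text
t: 12.12
tool_pos: [0.4643, -0.3037, 0.1893]
tool_rot: [3.078, 0.628, 0.003]
contact_force: [-0.0, -0.0, 0.1]
opening: 0.0853
t 12.12 pos [ 464.3 -303.7  189.3] F [-0.  -0.   0.1] open 0.0853 q6 0.45
turn rad [ 0.001 -0.002  0.005] shift mm [-3.1  1.3  3.3] jaw [ 0.392 -0.92   0.001] x [0.92  0.392 0.002]
```

```bash
python3 -m crank '[[0,0,0.005,-3,1,3,-1],[0,0,0,0,0,0,-1]]'; python3 d.py .462 -.306 .186 112.8; python3 -m crank '[[0,0,0,0,0,0,0.6],[0,0,0,0,0,0,0.6],[0,0,0,0,0,0,0.6],[0,0,0,0,0,0,1],[0,0,0,0,0,0,1],[0,0,0,0,0,0,1]]' 70; python3 d.py .462 -.306 .186 112.8
```

```text
t: 12.28
tool_pos: [0.4624, -0.3062, 0.1876]
tool_rot: [3.077, 0.62, 0.005]
contact_force: [0.1, -0.3, 0.1]
opening: 0.0853
t 12.28 pos [ 462.4 -306.2  187.6] F [ 0.1 -0.3  0.1] open 0.0853 q6 0.45
turn rad [ 0.003 -0.003 -0.001] shift mm [-0.3 -0.3  1.6] jaw [ 0.387 -0.922  0.003] x [0.922 0.387 0.003]
t: 12.78
tool_pos: [0.4637, -0.308, 0.192]
tool_rot: [3.072, 0.617, 0.013]
contact_force: [0.8, -0.5, -0.2]
opening: 0.0548
t 12.78 pos [ 463.7 -308.   192. ] F [ 0.8 -0.5 -0.2] open 0.0548 q6 0.45
turn rad [ 0.01  -0.007 -0.002] shift mm [-0.9 -2.6  6. ] jaw [ 0.386 -0.922  0.01 ] x [0.922 0.386 0.007]
```

```bash
python3 -m crank '[[0,0,0,0,0,-25,1],[0,0,0,0,0,-25,1],[0,0,0,0,0,-25,1],[0,0,0,0,0,-25,1],[0,0,0,0,0,0,1]]'; python3 d.py .5176 .0012 .29 98.5
```

```text
t: 13.2
tool_pos: [0.4614, -0.3061, 0.2917]
tool_rot: [3.079, 0.618, 0.004]
contact_force: [1.2, -1.2, 0.6]
opening: 0.055
t 13.2 pos [ 461.4 -306.1  291.7] F [ 1.2 -1.2  0.6] open 0.055 q6 0.45
turn rad [ 0.001 -0.003  0.248] shift mm [ 170.5 -261.8    1.7] jaw [ 0.386 -0.922  0.001] x [0.922 0.386 0.002]
```

Run:
```python
from station import eyes
import cv2
p=eyes.get_image('scene')
cv2.imwrite('pics/c7.png',cv2.resize(p['image'][200:330,120:280,::-1],(640,520),interpolation=2))
```

```text
(no output)
```

View pics/c7.png

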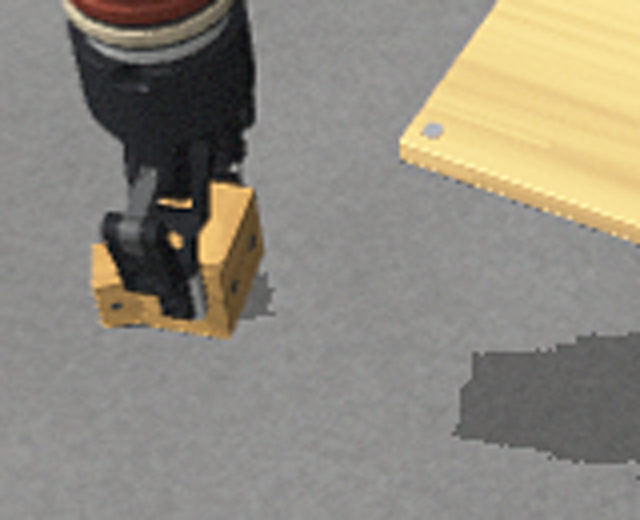

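```bash
python3 -m crank '[[0,0,0.062,20,-32,-1,1],[0,0,0.062,18,-33,-1,1],[0,0,0.062,16,-34,-1,1],[0,0,0.062,14,-35,-1,1],[0,0,0,11,-34,-1,1],[0,0,0,11,-34,-1,1],[0,0,0,11,-34,0,1],[0,0,0,5,-16,0,1]]'; python3 d.py .5176 .0012 .26 98.5
```

```text
t: 13.92
tool_pos: [0.506, -0.0276, 0.2844]
tool_rot: [-3.129, -0.194, 0.019]
contact_force: [0.1, -0.8, -0.6]
opening: 0.0548
t 13.92 pos [506.  -27.6 284.4] F [ 0.1 -0.8 -0.6] open 0.0548 q6 1.24
turn rad [-0.007  0.012 -0.024] shift mm [ 15.4 -27.   24.4] jaw [ 0.124 -0.992 -0.007] x [ 0.992  0.124 -0.012]
```

```bash
python3 -m crank '[[-0.006,0.01,-0.02,6,-14,8,1],[0,0,0,3,-5,8,1],[0,0,0,0,0,5,1],[0,0,0,0,0,0,1]]'; python3 d.py .5176 .0012 .225 98.5
```

```text
t: 14.25
tool_pos: [0.5103, -0.0022, 0.2561]
tool_rot: [-3.129, -0.237, 0.017]
contact_force: [1.0, 0.3, 0.0]
opening: 0.0548
t 14.25 pos [510.3  -2.2 256.1] F [1.  0.3 0. ] open 0.0548 q6 1.27
turn rad [-0.004  0.01   0.003] shift mm [ 8.  -2.1 31. ] jaw [ 0.151 -0.989 -0.004] x [ 0.989  0.151 -0.01 ]
```

```bash
python3 -m crank '[[-0.004,0.01,0.003,0,-2,10,1],[0,0,0,0,0,10,1],[0,0,0,0,0,6,1],[0,0,0,0,0,0,1]]'; python3 d.py .5176 .0012 .21 98.5
```

```text
t: 14.58
tool_pos: [0.5089, -0.0035, 0.2262]
tool_rot: [3.133, 0.225, -0.008]
contact_force: [-0.9, 0.3, -1.2]
opening: 0.0553
t 14.58 pos [508.9  -3.5 226.2] F [-0.9  0.3 -1.2] open 0.0553 q6 1.28
turn rad [-0.     0.005 -0.005] shift mm [ 9.4 -3.4 16.2] jaw [ 0.143 -0.99  -0.   ] x [ 0.99   0.143 -0.005]
```

```bash
python3 -m crank '[[0,0.004,-0.005,2,-3,6,1],[0,0,0,0,0,3,1],[0,0,0,0,0,0,1]]'; python3 d.py .5176 .0012 .21 98.5
```

```text
t: 14.83
tool_pos: [0.5107, -0.0016, 0.2163]
tool_rot: [3.133, 0.229, -0.002]
contact_force: [-0.5, -0.7, -1.1]
opening: 0.0551
t 14.83 pos [510.7  -1.6 216.3] F [-0.5 -0.7 -1.1] open 0.0551 q6 1.28
turn rad [-0.     0.001 -0.002] shift mm [ 7.3 -1.7  6.3] jaw [ 0.145 -0.989 -0.   ] x [ 0.989  0.145 -0.001]
```

```bash
python3 -m crank '[[0,0,-0.002,0,-2,3,1],[0,0,0,0,0,0,1]]';  python3 -m crank '[[0,0,0,0,0,2,1],[0,0,0,0,0,0,1]]'; python3 d.py .5176 .0012 .21 98.5;  python3 -m crank '[[0,0,0,0,0,2,1],[0,0,0,0,0,0,1]]'; python3 d.py .5176 .0012 .21 98.5
```

```text
t: 15.0
tool_pos: [0.5106, 0.0003, 0.2134]
tool_rot: [3.133, 0.232, -0.002]
contact_force: [-1.2, 0.0, -0.6]
opening: 0.0551
t: 15.17
tool_pos: [0.5109, 0.0005, 0.2118]
tool_rot: [3.132, 0.233, 0.0]
contact_force: [-0.1, -0.0, -1.1]
opening: 0.055
t 15.17 pos [5.109e+02 5.000e-01 2.118e+02] F [-0.1 -0.  -1.1] open 0.055 q6 1.28
turn rad [ 0. -0. -0.] shift mm [6.7 0.3 1.8] jaw [ 0.148 -0.989  0.   ] x [0.989 0.148 0.   ]
t: 15.33
tool_pos: [0.5111, 0.0006, 0.2101]
tool_rot: [3.132, 0.233, 0.002]
contact_force: [-0.2, -0.0, -0.6]
opening: 0.0548
t 15.33 pos [511.1   0.6 210.1] F [-0.2 -0.  -0.6] open 0.0548 q6 1.28
turn rad [ 0.001 -0.001  0.   ] shift mm [6.5 0.3 0.1] jaw [ 0.148 -0.989  0.001] x [0.989 0.148 0.001]
```

```bash
python3 -m crank '[[0,0,0,0,0,2,1],[0,0,0,0,0,0,1]]'; python3 -m crank '[[0,0,0,0,0,2,1],[0,0,0,0,0,0,1]]'; python3 d.py .5176 .0012 .21 98.5
python3 - <<'E'
from station import eyes
import cv2
p=eyes.get_image('scene')
cv2.imwrite('pics/c8.png',cv2.resize(p['image'][170:270,220:353,::-1],(798,600),interpolation=2))
E
```

```text
t: 15.5
tool_pos: [0.5114, 0.0006, 0.2084]
tool_rot: [3.132, 0.233, 0.004]
contact_force: [0.1, 0.6, -0.7]
opening: 0.0551
t: 15.67
tool_pos: [0.5122, 0.0006, 0.2087]
tool_rot: [3.132, 0.233, 0.004]
contact_force: [0.6, 0.1, -1.3]
opening: 0.0552
t 15.67 pos [512.2   0.6 208.7] F [ 0.6  0.1 -1.3] open 0.0552 q6 1.28
turn rad [ 0.001 -0.002  0.   ] shift mm [ 5.4  0.2 -1.3] jaw [ 0.148 -0.989  0.001] x [0.989 0.148 0.002]
```

View pics/c8.png

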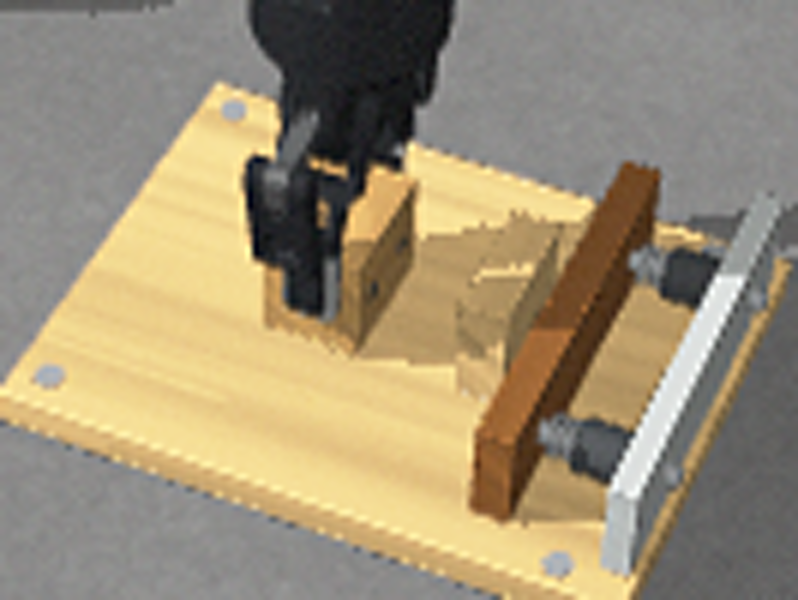

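```bash
python3 -m crank '[[0,0,0,6,0,0,1],[0,0,0,6,0,0,1],[0,0,0,6,0,0,1],[0,0,0,6,0,0,1],[0,0,0,4,0,0,1],[0,0,0,0,0,0,1]]'; python3 d.py .5858 .0112 .2085 98.5
```

```text
t: 16.22
tool_pos: [0.543, 0.0051, 0.2081]
tool_rot: [3.132, 0.233, 0.004]
contact_force: [0.3, -0.1, -0.7]
opening: 0.055
t 16.22 pos [543.    5.1 208.1] F [ 0.3 -0.1 -0.7] open 0.055 q6 1.3
turn rad [ 0.001 -0.003  0.   ] shift mm [43.2  0.3 -0.3] jaw [ 0.148 -0.989  0.001] x [0.989 0.148 0.003]
```

```bash
python3 -m crank '[[0,0,0,4,0.2,0,1],[0,0,0,4,0,0,1],[0,0,0,3,0,0,1],[0,0,0,3,0,0,1],[0,0,0,0,0,0,1]]'; python3 d.py .5858 .0112 .2085 98.5
python3 - <<'E'
from station import eyes
import cv2
for n,(a,b,c,d) in dict(scene=(170,270,220,353),top=(150,240,220,340)).items():
    p=eyes.get_image(n)
    cv2.imwrite(f'pics/{n}9.png',cv2.resize(p['image'][a:b,c:d,::-1],(798,600),interpolation=2))
E
```

```text
t: 16.63
tool_pos: [0.5584, 0.0072, 0.2081]
tool_rot: [3.132, 0.233, 0.002]
contact_force: [-0.2, 0.5, -0.4]
opening: 0.055
t 16.63 pos [558.4   7.2 208.1] F [-0.2  0.5 -0.4] open 0.055 q6 1.3
turn rad [ 0.001 -0.001  0.   ] shift mm [27.6  0.1 -0.3] jaw [ 0.148 -0.989  0.001] x [0.989 0.148 0.001]
```

View pics/scene9.png

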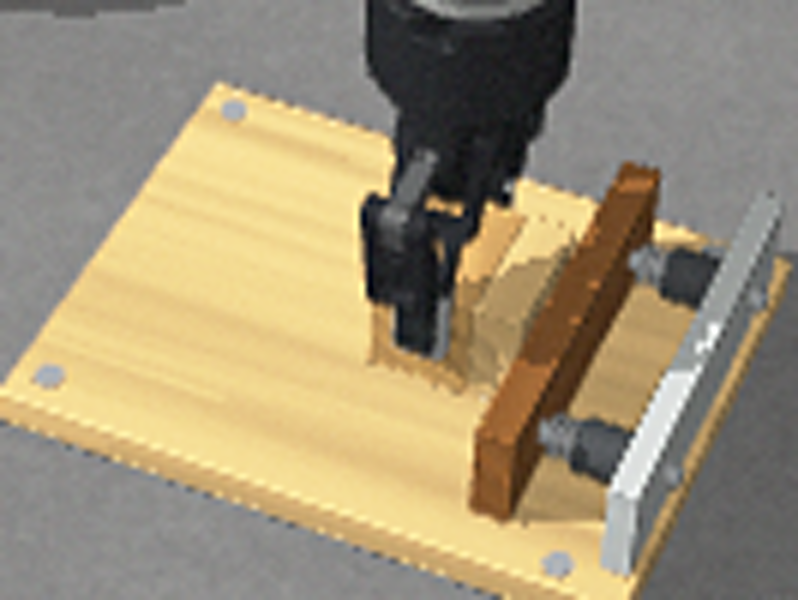

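View pics/top9.png

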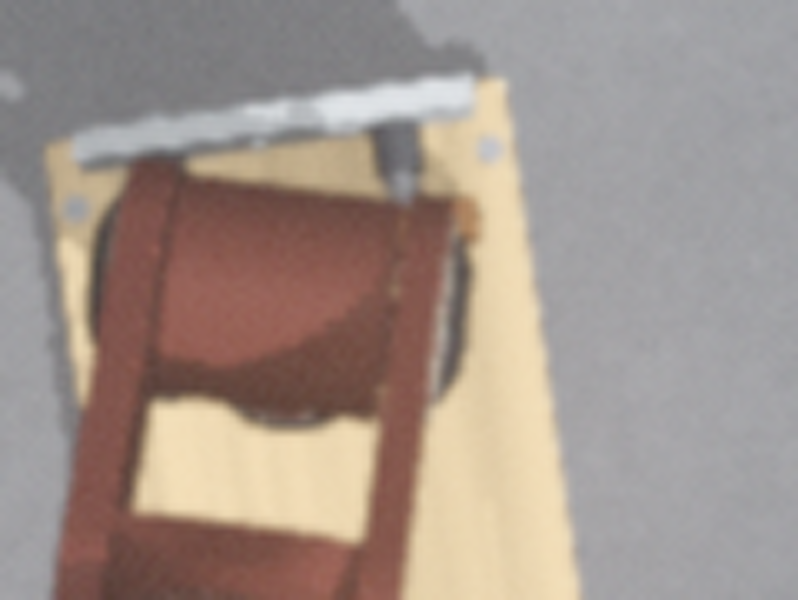

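```bash
python3 -m crank '[[0,0,0,3,0,0,1],[0,0,0,3,0,0,1],[0,0,0,0,0,0,1]]';python3 -m crank '[[0,0,0,2.5,0,0,1],[0,0,0,0,0,0,1]]'; python3 -m crank '[[0,0,0,2.5,0,0,1],[0,0,0,0,0,0,1]]'; python3 d.py .5858 .0112 .2085 98.5
```

```text
t: 16.98
tool_pos: [0.5635, 0.008, 0.2082]
tool_rot: [3.131, 0.234, -0.006]
contact_force: [-1.5, -0.5, 1.0]
opening: 0.0554
t: 17.15
tool_pos: [0.5652, 0.0082, 0.2082]
tool_rot: [3.13, 0.236, -0.014]
contact_force: [-1.9, 0.1, 2.0]
opening: 0.0549
t: 17.32
tool_pos: [0.5668, 0.0084, 0.2083]
tool_rot: [3.13, 0.237, -0.024]
contact_force: [-3.1, -0.6, 2.4]
opening: 0.0551
t 17.32 pos [566.8   8.4 208.3] F [-3.1 -0.6  2.4] open 0.0551 q6 1.31
turn rad [0.002 0.015 0.003] shift mm [19.2  0.1 -0.5] jaw [ 0.151 -0.989  0.002] x [ 0.988  0.151 -0.015]
```

```bash
python3 -m crank '[[0,0.02,0,0,0,-0.3,1],[0,0,0,0,0,0,1]]'; python3 d.py .5858 .0112 .2085 98.5
python3 - <<'E'
from station import eyes
import cv2
for n,(a,b,c,d) in dict(scene=(190,250,270,350)).items():
    p=eyes.get_image(n)
    cv2.imwrite(f'pics/{n}10.png',cv2.resize(p['image'][a:b,c:d,::-1],(800,600),interpolation=2))
E
```

```text
t: 17.48
tool_pos: [0.5654, 0.0082, 0.2081]
tool_rot: [3.13, 0.239, -0.003]
contact_force: [-3.6, -0.6, 3.8]
opening: 0.0551
t 17.48 pos [565.4   8.2 208.1] F [-3.6 -0.6  3.8] open 0.0551 q6 1.3
turn rad [0.002 0.002 0.004] shift mm [20.6  0.2 -0.5] jaw [ 0.152 -0.988  0.002] x [ 0.988  0.152 -0.002]
```

View pics/scene10.png

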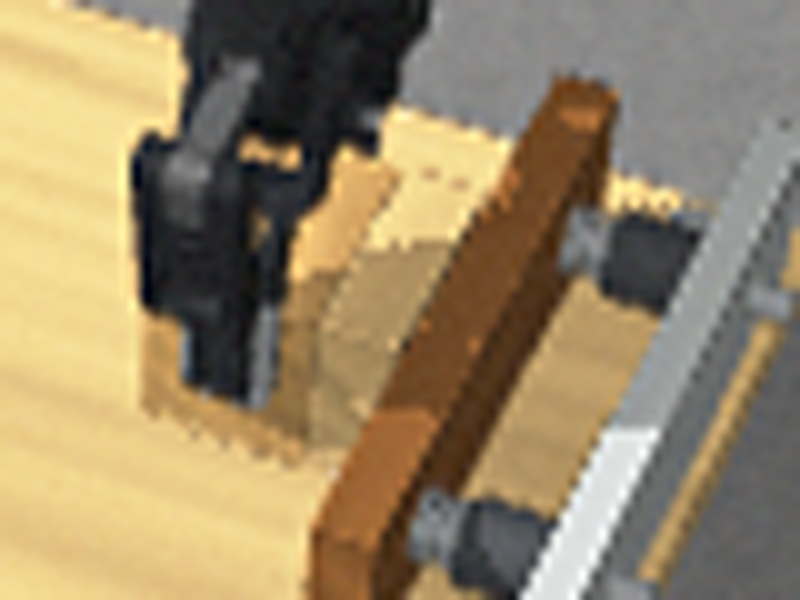

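```bash
python3 -m crank '[[0,0.004,0,0.5,0,-1,1],[0,0,0,0.2,0,0,1]]'; python3 d.py .5858 .0112 .2085 98.5; python3 -m crank '[[0,0.008,0,2,0,0,1],[0,0,0,0,0,0,1]]'; python3 d.py .5858 .0112 .2085 98.5
```

```text
t: 17.7
tool_pos: [0.5651, 0.0082, 0.2081]
tool_rot: [3.13, 0.24, -0.003]
contact_force: [-3.5, -0.2, 6.9]
opening: 0.0551
t 17.7 pos [565.1   8.2 208.1] F [-3.5 -0.2  6.9] open 0.0551 q6 1.3
turn rad [0.002 0.002 0.005] shift mm [20.9  0.2 -0.4] jaw [ 0.152 -0.988  0.002] x [ 0.988  0.152 -0.002]
t: 17.87
tool_pos: [0.5659, 0.0083, 0.2081]
tool_rot: [3.13, 0.242, -0.001]
contact_force: [-5.0, -0.3, 3.5]
opening: 0.055
t 17.87 pos [565.9   8.3 208.1] F [-5.  -0.3  3.5] open 0.055 q6 1.3
turn rad [0.002 0.001 0.006] shift mm [20.1  0.2 -0.4] jaw [ 0.153 -0.988  0.002] x [ 0.988  0.153 -0.001]
```

```bash
python3 -m crank '[[0,0.003,0.004,2.5,0,-1,1],[0,0,0,0.5,0,-0.3,1]]'; python3 d.py .5858 .0112 .2085 98.5; python3 -m crank '[[0,0.005,0.002,2.5,0,-0.5,1],[0,0,0,0.5,0,0,1]]'; python3 d.py .5858 .0112 .2085 98.5
```

```text
t: 18.03
tool_pos: [0.5672, 0.0085, 0.2082]
tool_rot: [3.13, 0.237, -0.009]
contact_force: [-5.7, -1.7, 5.7]
opening: 0.0549
t 18.03 pos [567.2   8.5 208.2] F [-5.7 -1.7  5.7] open 0.0549 q6 1.31
turn rad [0.002 0.006 0.002] shift mm [18.8  0.2 -0.5] jaw [ 0.15  -0.989  0.002] x [ 0.989  0.15  -0.006]
t: 18.2
tool_pos: [0.5686, 0.0087, 0.2082]
tool_rot: [3.13, 0.235, -0.015]
contact_force: [-5.9, -1.3, 5.4]
opening: 0.0552
t 18.2 pos [568.6   8.7 208.2] F [-5.9 -1.3  5.4] open 0.0552 q6 1.31
turn rad [0.002 0.01  0.002] shift mm [17.4  0.1 -0.5] jaw [ 0.149 -0.989  0.002] x [ 0.989  0.149 -0.01 ]
```

```bash
python3 -m crank '[[0,0.008,0,1,0,-2,1],[0,0,0,0.5,0,-0.5,1]]'; python3 d.py .5858 .0112 .2085 98.5
python3 - <<'E'
from station import eyes
import cv2
p=eyes.get_image('scene')
cv2.imwrite('pics/scene11.png',cv2.resize(p['image'][190:250,270:350,::-1],(800,600),interpolation=2))
E
```

```text
t: 18.37
tool_pos: [0.5678, 0.0086, 0.2082]
tool_rot: [3.13, 0.237, -0.018]
contact_force: [-5.3, -1.0, 5.2]
opening: 0.055
t 18.37 pos [567.8   8.6 208.2] F [-5.3 -1.   5.2] open 0.055 q6 1.31
turn rad [0.002 0.012 0.003] shift mm [18.2  0.1 -0.5] jaw [ 0.15  -0.989  0.002] x [ 0.989  0.15  -0.012]
```

View pics/scene11.png

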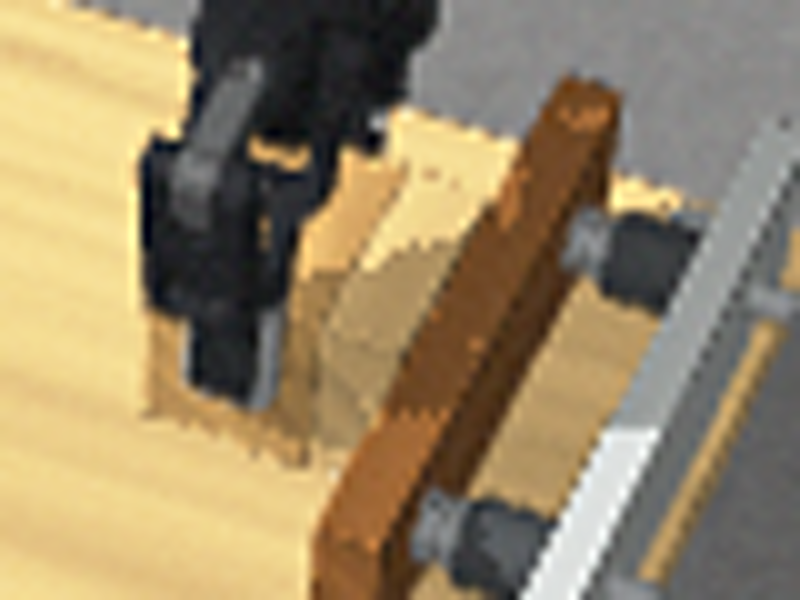

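```bash
python3 -m crank '[[0,0.01,0,0,0,-4,1],[0,0,0,0,0,-1,1]]'; python3 d.py .5858 .0112 .2085 98.5; python3 -c "
from station import ctrl
o=ctrl.get_obs();print(o['wrist_torque'],o['dq'],o['effort'])"
```

```text
t: 18.58
tool_pos: [0.5654, 0.0084, 0.2097]
tool_rot: [3.131, 0.237, -0.018]
contact_force: [-3.6, -1.2, 0.9]
opening: 0.0551
t 18.58 pos [565.4   8.4 209.7] F [-3.6 -1.2  0.9] open 0.0551 q6 1.31
turn rad [0.    0.012 0.003] shift mm [20.6  0.3  1. ] jaw [ 0.15  -0.989  0.   ] x [ 0.989  0.15  -0.012]
[-0.10566719  0.50069873  0.10212521] [-0.00282842  0.00228659  0.01833387 -0.00464231  0.03466561  0.0015303 ] [  0.78382116 -36.91324353 -33.16078305   0.41874309  -0.83877208
   0.05343617]
```

```bash
cat > s.py <<'E'
from station import ctrl,eyes
import numpy as np,sys
from scipy.spatial.transform import Rotation as R
F=[]
for i in range(int(sys.argv[1])):
    eyes.get_image('scene');o=ctrl.get_obs();F.append(o['contact_force'])
    X=R.from_rotvec(o['tool_rot']).as_matrix()
    print(round(o['t'],2),(1e3*np.array(o['tool_pos'])).round(2),np.round(o['contact_force'],1),'tilt x_z,y_z',X[2,:2].round(4),'yaw',np.degrees(np.arctan2(X[1,0],X[0,0])).round(2))
f=np.mean(F,0);print('mean',f.round(2),'push',round(-f[0]*.989-f[1]*.148,2))
E
python3 -m crank '[[0,0.015,0,6,0,-0.5,1]]'; python3 s.py 5
```

```text
t: 18.67
tool_pos: [0.5691, 0.0092, 0.2084]
tool_rot: [-3.132, -0.238, 0.009]
contact_force: [-16.0, -3.0, 6.4]
opening: 0.055
18.72 [569.62   9.27 208.26] [-10.4  -1.8   1.9] tilt x_z,y_z [-0.005  -0.0008] yaw 8.69
18.77 [569.55   9.29 208.22] [-10.5  -2.    2.9] tilt x_z,y_z [-0.0048 -0.0007] yaw 8.7
18.82 [569.5    9.29 208.22] [-10.4  -0.9   3.5] tilt x_z,y_z [-0.0046 -0.0006] yaw 8.69
18.87 [569.5    9.32 208.23] [-9.7 -2.2  2.6] tilt x_z,y_z [-0.0045 -0.0006] yaw 8.69
18.92 [569.47   9.3  208.2 ] [-9.7 -1.6  2.5] tilt x_z,y_z [-0.0045 -0.0006] yaw 8.7
mean [-10.13  -1.72   2.67] push 10.27
```

```bash
python3 -m crank '[[0,0.014,0.002,4,0,-2.2,1]]'; python3 s.py 6
```

```text
t: 19.0
tool_pos: [0.5707, 0.0095, 0.2082]
tool_rot: [-3.132, -0.237, 0.006]
contact_force: [-20.2, -4.7, 8.7]
opening: 0.0549
19.05 [570.83   9.56 208.2 ] [-15.9  -4.6   6.1] tilt x_z,y_z [-0.0033 -0.0009] yaw 8.64
19.1 [570.79   9.54 208.2 ] [-15.8  -3.6   6.7] tilt x_z,y_z [-0.0031 -0.001 ] yaw 8.64
19.15 [570.78   9.52 208.19] [-16.   -4.6   7.6] tilt x_z,y_z [-0.003 -0.001] yaw 8.64
19.2 [570.79   9.51 208.22] [-14.2  -3.4   6.8] tilt x_z,y_z [-0.0029 -0.0009] yaw 8.64
19.25 [570.76   9.51 208.2 ] [-15.3  -4.5   6.7] tilt x_z,y_z [-0.0029 -0.001 ] yaw 8.64
19.3 [570.74   9.53 208.18] [-15.6  -5.2   6.8] tilt x_z,y_z [-0.0029 -0.001 ] yaw 8.64
mean [-15.48  -4.33   6.77] push 15.95
```

Run:
```python
from station import eyes
from h import *
import pickle
p=eyes.get_image('scene');q=eyes.get_image('top');pickle.dump((p,q),open('now.pkl','wb'))
P=pickle.load(open('m0.pkl','rb'))[0]
c=lambda im:cv2.resize(im[190:265,285:360,::-1],(400,400),interpolation=2)
cv2.imwrite('pics/cmp.png',np.hstack([c(P['scene']['image']),c(p['image'])]))
c=lambda im:cv2.resize(im[155:200,225:305,::-1],(400,225),interpolation=2)
cv2.imwrite('pics/cmpt.png',np.hstack([c(P['top']['image']),c(q['image'])]))
```

```text
(no output)
```

View pics/cmp.png

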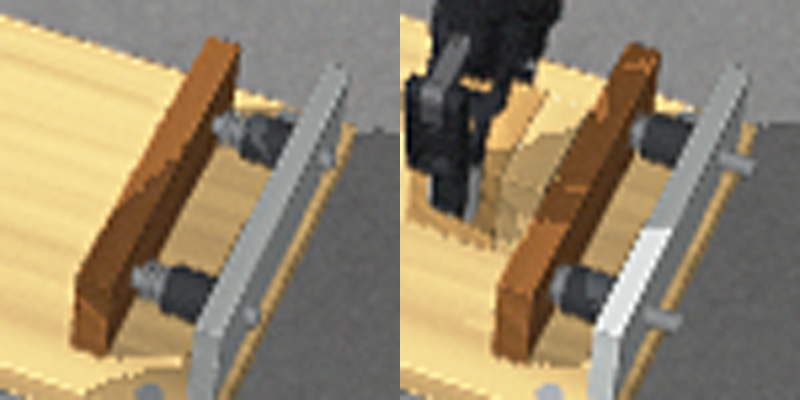

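View pics/cmpt.png

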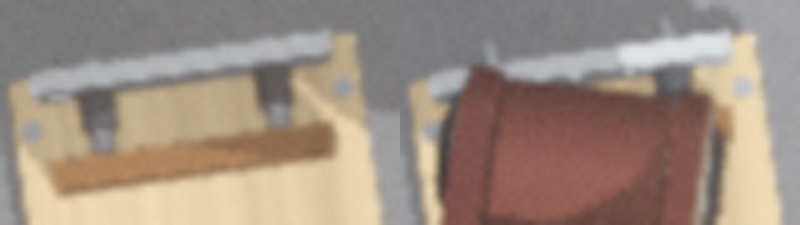

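```bash
cat > f.py <<'E'
from h import *
import pickle,sys
def disp(p):
    hsv=cv2.cvtColor(p['image'],cv2.COLOR_RGB2HSV).astype(int);im=p['image'].astype(int)
    # brown: strongly saturated
    m=((hsv[...,1]>140)&(hsv[...,0]<18)).astype(np.float32)
    best=[]
    ds=np.arange(-.006,.0165,.00025)
    roi=sil(p,(.5423,.0042,.1487),[(.045,.1,-.09,-.040,.018,.07)])
    for y0,lab in((-.08,'near'),):
        e=[]
        for d in ds:
            s=sil(p,(.5423,.0042,.1487),[(.06+d,.076+d,-.08,.08,.018,.064)])
            w=np.zeros_like(s);w[222:262,290:322]=1
            e.append(np.abs(s-m)[w>0].sum())
        e=np.array(e);i=e.argmin();k=np.polyfit(ds[max(0,i-6):i+7],e[max(0,i-6):i+7],2);best.append((ds[i],-k[1]/2/k[0],e[i]))
    return best
if __name__=='__main__':
    P=pickle.load(open('m0.pkl','rb'))[0]
    print('rest',disp(P['scene']))
    print('now',disp(pickle.load(open('now.pkl','rb'))[0]))
    for d in(0,.008,.012):print(d,proj(P['scene'],box(.5423,.0042,.1487,(.06+d,.076+d,-.08,.08,.018,.064)))[[1,5,4]].round(1).tolist())
E
python3 f.py
```

```text
rest [(np.float64(-0.0007499999999999955), np.float64(-0.0011728456199289982), np.float64(58.76862745098039))]
now [(np.float64(0.008750000000000013), np.float64(0.00870866199569078), np.float64(64.71372549019608))]
0 [[298.9, 241.4], [305.7, 243.7], [304.4, 257.3]]
0.008 [[302.3, 242.5], [309.1, 244.9], [307.7, 258.4]]
0.012 [[304.0, 243.1], [310.8, 245.4], [309.4, 259.0]]
```

```bash
cat > g.py <<'E'
from h import *
import pickle
def meas(p):
    # back edge of fence top/end vs light board: profile of (R+G) along jig x at z heights
    im=cv2.GaussianBlur(p['image'],(0,0),.6).astype(np.float32)
    out=[]
    ts=np.arange(-.02,.03,.0005)
    for lab,y,z,x0 in(('end bottom back',-.08,.022,.076),('end back z.03',-.08,.03,.076),('top back y-.075',-.075,.064,.076),('front y-.07 z.03',-.072,.03,.06),('front y-.075 z.04',-.075,.04,.06)):
        c,s=np.cos(.1487),np.sin(.1487)
        X=[(.5423+c*(x0+t)-s*y,.0042+s*(x0+t)+c*y,z) for t in ts]
        u=proj(p,X).astype(np.float32)
        v=cv2.remap(im,u[:,0].reshape(1,-1),u[:,1].reshape(1,-1),cv2.INTER_CUBIC)[0]
        sat=(v.max(1)-v.min(1))/v.max(1)   # saturation: brown high
        out.append((lab,sat))
    return ts,out
P=pickle.load(open('m0.pkl','rb'))[0]['scene'];N=pickle.load(open('now.pkl','rb'))[0]
ts,a=meas(P);_,b=meas(N)
for (l,x),(_,y) in zip(a,b):
    def cr(s,rise):
        for i in (range(len(s)-1) if rise else range(len(s)-2,-1,-1)):
            if (s[i]-.62)*(s[i+1]-.62)<=0 and (s[i+1]>s[i])==rise:return 1e3*(ts[i]+(ts[i+1]-ts[i])*(.62-s[i])/(s[i+1]-s[i]))
    r=l.startswith('front');print(l,cr(x,r),cr(y,r),'max',x.max().round(2),y.max().round(2),'min',x.min().round(2),y.min().round(2))
E
python3 g.py
```

```text
end bottom back -2.148829234230724 5.06272889213443 max 0.65 0.63 min 0.42 0.42
end back z.03 0.3216416943602151 9.6525862458402 max 0.69 0.69 min 0.43 0.43
top back y-.075 3.2760179968568117 10.892228118353975 max 0.7 0.69 min 0.01 0.01
front y-.07 z.03 -1.3632894281102643 8.283870665821935 max 0.69 0.69 min 0.41 0.41
front y-.075 z.04 -0.686642328558716 9.28335500969304 max 0.69 0.69 min 0.4 0.41
```

```bash
python3 -m crank '[[0,0.0095,0,1.5,0,-2.8,1]]'; python3 s.py 6
python3 - <<'E'
from station import eyes
import pickle
pickle.dump((eyes.get_image('scene'),0),open('now.pkl','wb'))
E
sed -i 's/\.62/.56/g' g.py; python3 g.py; python3 f.py
```

```text
t: 19.48
tool_pos: [0.5697, 0.0093, 0.2083]
tool_rot: [-3.132, -0.238, 0.006]
contact_force: [-10.0, -4.2, -1.3]
opening: 0.055
19.53 [569.58   9.3  208.25] [-12.6  -4.    3.2] tilt x_z,y_z [-0.0043 -0.001 ] yaw 8.68
19.58 [569.61   9.3  208.25] [-12.6  -4.8   2.2] tilt x_z,y_z [-0.0044 -0.0011] yaw 8.68
19.63 [569.62   9.3  208.28] [-11.7  -4.5   2.3] tilt x_z,y_z [-0.0045 -0.0011] yaw 8.68
19.68 [569.63   9.31 208.24] [-12.4  -4.4   2. ] tilt x_z,y_z [-0.0046 -0.0012] yaw 8.68
19.73 [569.64   9.3  208.27] [-12.1  -4.5   2.4] tilt x_z,y_z [-0.0046 -0.0011] yaw 8.68
19.78 [569.65   9.32 208.26] [-11.9  -4.5   2.1] tilt x_z,y_z [-0.0046 -0.0012] yaw 8.68
mean [-12.24  -4.44   2.37] push 12.76
end bottom back -1.0488928473059271 5.912389642208446 max 0.65 0.63 min 0.42 0.43
end back z.03 0.9801054608637458 9.252814729624825 max 0.69 0.69 min 0.43 0.43
top back y-.075 3.877643261753044 10.792925939465407 max 0.7 0.68 min 0.01 0.02
front y-.07 z.03 -2.2594249582438404 5.826490505058105 max 0.69 0.68 min 0.41 0.41
front y-.075 z.04 -1.3954772597359268 6.653404812076243 max 0.69 0.69 min 0.4 0.41
rest [(np.float64(-0.0007499999999999955), np.float64(-0.0011728456199289982), np.float64(58.76862745098039))]
now [(np.float64(0.007500000000000012), np.float64(0.007272742759795594), np.float64(64.9607843137255))]
0 [[298.9, 241.4], [305.7, 243.7], [304.4, 257.3]]
0.008 [[302.3, 242.5], [309.1, 244.9], [307.7, 258.4]]
0.012 [[304.0, 243.1], [310.8, 245.4], [309.4, 259.0]]
```

Run:
```python
from station import ctrl
import pickle,cv2
p=pickle.load(open('now.pkl','rb'))[0]
cv2.imwrite('pics/fin.png',cv2.resize(p['image'][185:260,262:362,::-1],(800,600),interpolation=2))
cv2.imwrite('pics/finfull.png',p['image'][:,:,::-1])
print(ctrl.get_obs()['t'])
```

```text
19.8333
```

View pics/fin.png

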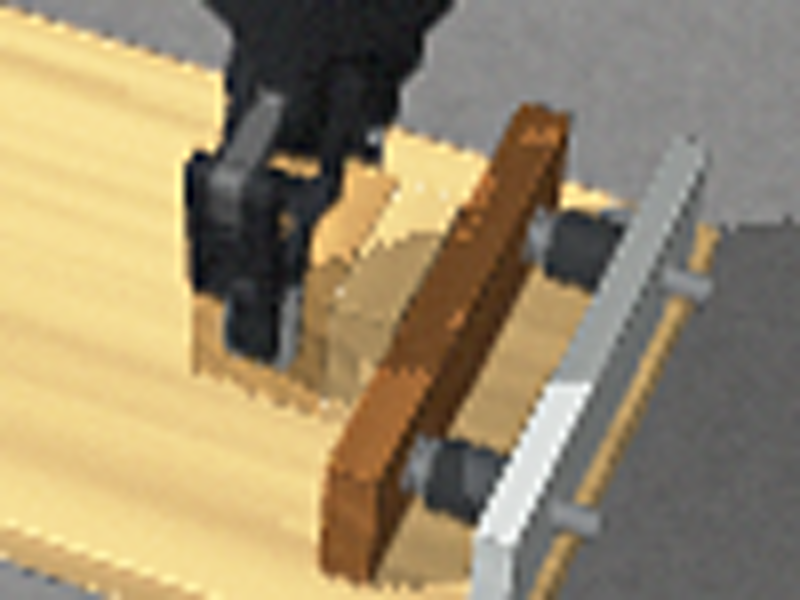

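View pics/finfull.png

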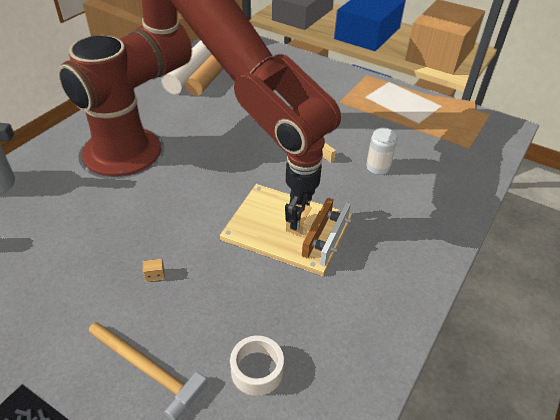

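Run:
```python
from h import *
import pickle
p=pickle.load(open('now.pkl','rb'))[0]
x0,y0,k=280,195,12
im=cv2.resize(p['image'][y0:y0+48,x0:x0+60,::-1],(720,576),interpolation=2)
d=.0081
for b,col in(((.06+d-.02,.06+d,-.0275,.0285,.018,.068),(0,255,0)),((.06+d-.062,.06+d-.02,-.0275,.0285,.018,.068),(255,0,0)),((.06+d,.076+d,-.08,.08,.018,.064),(0,0,255))):
    q=((proj(p,box(.5423,.0042,.1487,b))-[x0,y0]+.5)*k).astype(int)
    for i in range(8):
        for j in(1,2,4):
            if not i&j:cv2.line(im,q[i].tolist(),q[i|j].tolist(),col,1)
cv2.imwrite('pics/ov.png',im)
```

```text
(no output)
```

View pics/ov.png

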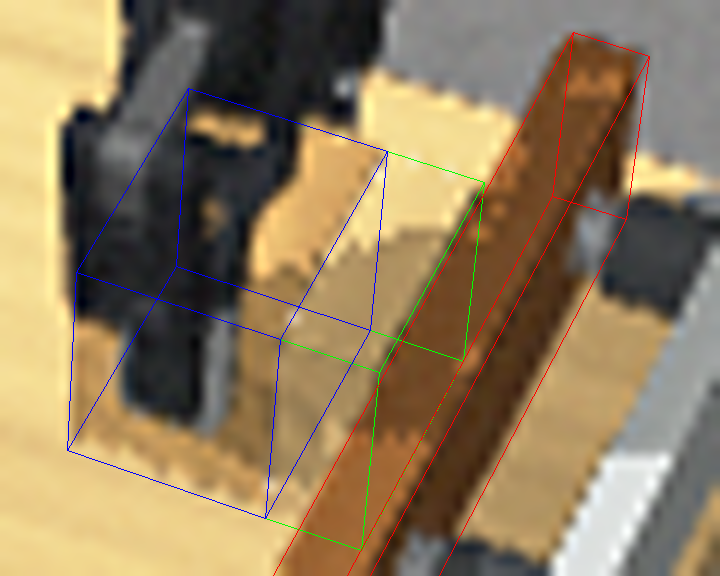

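Run:
```python
from station import eyes
from h import *
ims=[eyes.get_image('scene')['image'].astype(float) for _ in range(3)]
im=np.mean(ims,0)
c=im[210:242,280:322,::-1]
c=np.clip((c-40)*1.5,0,255).astype(np.uint8)
cv2.imwrite('pics/zz.png',cv2.resize(c,None,fx=18,fy=18,interpolation=cv2.INTER_NEAREST))
```

```text
(no output)
```

View pics/zz.png

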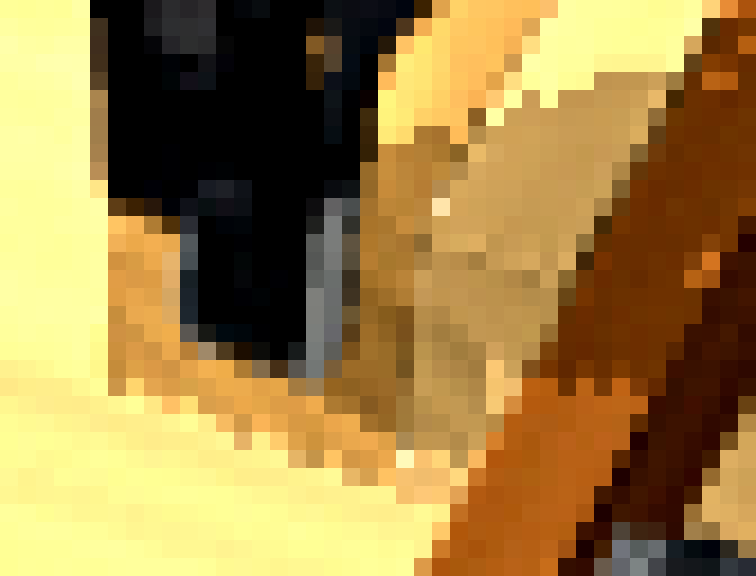

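```bash
python3 s.py 2; python3 -c "
from station import ctrl
print(ctrl.finish_job())"
```

```text
20.03 [569.65   9.29 208.28] [-12.4  -4.2   3.1] tilt x_z,y_z [-0.0046 -0.0011] yaw 8.68
20.08 [569.65   9.31 208.27] [-12.3  -4.5   2.7] tilt x_z,y_z [-0.0046 -0.0011] yaw 8.68
mean [-12.34  -4.36   2.94] push 12.85
the job is handed in; nothing more can be done
None
```

The job is handed in at about 20 s, with the arm still gripping the block and pushing. I stood the larger facing in front of the fence near its middle. Then I stood the larger block behind it and pushed the pair into the fence.

Last checks:
- **Push:** the wrist force along the push read a steady 12.8 N. About 1 N of that is probably friction on the board.
- **Fence travel:** two picture measurements gave about 8.2 to 8.4 mm of the 16 mm travel, but single edge readings ranged from 7 to 8.3 mm. One step before the end the push reached about 16 N and 9 to 10 mm. I eased it down about 1 mm without losing contact, and the fence never reached its stop.
- **Fit:** the block stands on the board, tilted less than 0.3° and turned about 0.2° from the jig. In the close crop the block and facing ends line up to about one pixel (2.5 mm).
- **Side load:** the wrist also read about 2.5 N sideways and about 3 N from the block pressing on the board. I left both.
- **Bystanders:** the can, tape roll, hammer and the smaller look-alike parts were not touched.

One check was weaker. In the last overlay the drawn outlines sat about a pixel off the real edges. The top camera was blocked by the arm, so the final state was checked from the scene camera only.

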